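# Key the nozzle collar home on the balloon pump

### The arm

A 6-joint arm with a two-finger parallel gripper is mounted at the origin on the work surface. World frame = base frame: x ahead of the robot, y to its left, z up, the work surface at z = 0. Lengths are in m, angles in rad, forces in N, time in s.
With the tool pointing down it reaches from about 0.25 to 0.775 m from the base axis. Payload 8.9 kg.
Tool frame: the origin (TCP) lies midway between the tips of the shut fingers; the grasp point (between the pads) lies 19 mm behind it (env.pinch_z is the z of the grasp point in the tool frame, in m); z points along the fingers, y is the line along which they close (so a half turn about z gives the same grasp; the last joint's range is limited). The gripper opens to 85 mm and grips with 20 to 120 N. Pads are 22 mm wide; open, the fingers measure 114 mm over their backs; the gripper's body (76 mm by 85 mm) begins 54 mm behind the grasp point. The pads swing forward as they close: fully open they stand 13 mm farther back than shut.
Start: joints at [-1.364, 0.291, -0.153, 1.127, 0, 1.431], TCP at [0.178, -0.494, 0.231] pointing down, gripper open.
Joint ranges: [-2.52, 2.52], [-0.91, 1.74], [-1.3, 1.37], [-1.96, 2.02], [-1.52, 1.47], [-3.14, 3.14]. Speed limits (rad/s): [2.22, 2.22, 2.79, 3.14, 3.14, 3.14].

### API

Orientations are given as a 3x3 rotation matrix whose columns are the frame's x, y, z axes.
In Python, from workcell import status, vision, workorder, env gives the robot as it stands.
- The arm moves only by the tool send_rows, never from a script. Its argument "increments" is a list of rows, each a list of 7 numbers: the closure, from 0 (fully open) to 1 (shut), then the shift along the tool's x, y, z in m, then the turn, a rotation vector about the tool's x, y, z in degrees. A call has exactly 8 rows; each row shifts and turns the commanded pose from where the row before left it, along the tool's axes as they then stand; what a row does not reach is not made up. A row lasts 1/10 s, in which the tool goes at most 50 mm and 8.59 degrees, less where a joint would pass 70% of its speed; a pose out of reach is approached as far as the arm can. A call with a gripper value outside its range is refused whole. The fingers move at their own pace and stop on an object; "grip_force" is the grip in N (left out, the last holds). Time passes only in rows, so rows that do not move let the fingers close, or fill a call up. It gives the time, the measured TCP pose, the force, the opening and the grip force at its end, in the units of the state.
- status.observe(): the state, without advancing time (a new reading comes with each control period).
- vision.camera(name): name is "scene" or "top"; returns a dict with "color" (384x512x3 uint8, red, green, blue), "fx", "fy", "cx", "cy" (pixels), "dist" ([k1, k2, p1, p2, k3] as OpenCV has them; the pictures are not rectified), "pose" (4x4, takes a point from camera to world coordinates). Camera axes: x right, y up, looking along -z (the intrinsics and any distortion apply to the point x, -y, -z); pixel columns grow to the right and rows downward; lengths in m; the calibration is good to about 2 mm. A picture is of the moment at which its call begins. There is no depth.
- workorder.job_done(): hands the job in; it is judged then, once.
The state is a dict: "time": time; "joints": joint angles; "qvel": joint speeds; "joint_torque": joint torques, N m; "tool_pos": TCP position; "ee_rot": TCP orientation; "ft_force": force on the tool from outside, world axes, zero at the start; "moment": the same for the moment, N m; "grip_width": opening from 0.0 (shut) to 1.0 (fully open); "finger_force": force on a finger pad.
Only numpy, scipy, OpenCV 4.12 (cv2) and the standard library are available. Lean on these libraries where they do the work, as an engineer would, in place of code of your own. Each camera call takes 0.05 s, during which the arm holds its last target. There are 200 camera calls.

### The job

The grey disc-shaped collar on the balloon pump's nozzle is riding on top of the steel locating pin. Push one of its ribs sideways with a fingertip to turn the collar, either way round, until its notch is over the pin, then press the collar straight down until it is fully home, and take the hand away. Do not lift the collar, and leave the jar, the weight and the two black holders where they stand.

Things in the scene. Friction and masses are not known exactly. Their poses are not given: they have to be found in the camera images.
- pump: Blue electric balloon pump, a box 150 mm (its x) by 190 mm (its y) and 90 mm high that does not move; origin under its middle, z up. The nozzle stands on its top, 25 mm off the middle towards its -y side; a flat black switch lies at its +y end.
- hub (a point): Fixed point on the nozzle's upright axis at the height of the pump's flat top (90 mm above the shelf); the collar turns about this axis. The black nozzle is a round spout 28 mm in diameter, tapering to 18 mm at its tip, 52 mm above the pump's top.
- pin_top (a point): Fixed point on the upper side of the steel pin, 46 mm from the nozzle's axis towards the pump's +y, 12 mm above the pump's top. The pin is a level bar 8 mm wide and high, pointing at the nozzle; inner end 40 mm from the axis. Its post (16 mm wide, 56 to 68 mm from the axis, 14 mm high above the pump's top) stands outside the collar, seen from above.
- notch (a point): Middle of the collar's notch, 46 mm from the nozzle's axis, level with the collar's underside; moves with it. The notch is a straight slot 16 mm wide, cut right through from the rim to about 36 mm from the axis: about 4 mm of play each side of the pin.
- collar_top (a point): Centre of the collar's upper face, on the nozzle's axis; moves with the collar, +y axis towards the notch. Grey disc 104 mm in diameter, 12 mm thick; at the start its top is 25 mm, its underside 13 mm above the pump's top (1 mm over the pin).
- rib (a point): Top of one of three identical radial ribs on the collar, 36 mm from the axis; this one 60 degrees counter-clockwise (from above) from the notch, the others at 180 and 300 degrees. Each is 10 mm thick, 14 mm tall above the disc, and runs from 23 to 49 mm from the axis. Moves with the collar.
- collar_turn (a joint): Turn of the collar, rad, counter-clockwise positive seen from above: the angle from the pin to the notch. 0 or 2 pi (6.283) means the notch is over the pin. It turns freely both ways against slight friction (0.04 N m: about 1 N at a rib) and stays where it is left; once down over the pin it can hardly turn.
- collar_drop (a joint): How far the collar has gone down the nozzle from its start height, m: 0 at the start, 0.011 fully home (its underside then 2 mm above the pump's top), negative when lifted. Stiff sliding fit: it stays where it is left and goes down under about 3 N, pressed anywhere on the disc or ribs without tilting; with the notch not over the pin it stops after 1 mm.
- holder_a: Loose matte black ceramic candle holder, 72 mm across the foot, 88 mm high, beside the pump; origin under its foot. Leave alone.
- holder_b: The other, identical black ceramic holder, on the other side of the pump; origin under its foot. Leave alone.
- weight: Loose yellow plastic balloon weight, 60 mm in diameter, 64 mm high with a knob on top, beyond the pump; origin under its base. Leave alone.
- jar: Loose clear glass jar with a flip-top glass lid and wire clip, 76 mm in diameter, 110 mm high, beyond the pump; origin under its base. Leave alone.
There are look-alikes about, which are no part of the job. Of the things like the pump, leave any that is turquoise or white; of the rest the larger one is meant.

How it is judged:
At the end, for the whole second after the job is handed in: The collar's notch is over the pin (within 6 mm), the collar is down at least 9.5 of its 11 mm and at rest, and the jar, weight and holders stand upright within 20 mm of where they were (horizontal distance between notch and pin_top below 0.006 m and value of joint collar_drop above 0.0095 m and velocity of joint collar_turn between -0.05 and 0.05 rad/s and distance of each of holder_a, holder_b, weight, jar from where it was at the start of the episode below 0.02 m and angle between each of holder_a, holder_b, weight, jar's own z axis and vertical below 0.15 rad); the robot touches nothing.
It fails at once if the collar is lifted more than 4 mm above its start height (value of joint collar_drop below -0.004 m).
It fails at once if the first black holder is shoved more than 20 mm, lifted or tipped (distance of holder_a from where it was at the start of the episode above 0.02 m or angle between holder_a's own z axis and vertical above 0.3 rad).
It fails at once if the second black holder is shoved more than 20 mm, lifted or tipped (distance of holder_b from where it was at the start of the episode above 0.02 m or angle between holder_b's own z axis and vertical above 0.3 rad).
It fails at once if the yellow weight is shoved more than 20 mm, lifted or tipped (distance of weight from where it was at the start of the episode above 0.02 m or angle between weight's own z axis and vertical above 0.3 rad).
It fails at once if the glass jar is shoved more than 20 mm, lifted or tipped (distance of jar from where it was at the start of the episode above 0.02 m or angle between jar's own z axis and vertical above 0.3 rad).
It also fails if it takes over 51 s, if anything falls off the work surface, if the arm or the gripper's body presses on something with over 40 N, if the wrist force passes 120 N, or if a joint passes its speed limit or range.

## Working session

There is one attempt and no reset: what is moved stays moved. The work goes in short steps, Python scripts to look and compute and a tool call to move; the robot and the scene stay as the last step left them, time stands still between calls to the robot, and variables do not carry over. Pictures are saved under pics/ and viewed, at most 10 in all, crops included, and the job is handed in when it is done.

Besides the shell and the picture viewer there is one more tool, called after "Call:" as a command line: name --pt "numbers of a row" for each row, then --argument value for the rest. send_rows: Moves the arm, as the interface text tells. Its arguments: {"type":"object","properties":{"increments":{"type":"array","items":{"type":"array","items":{"type":"number"}}},"grip_force":{"type":"number"}},"required":["increments"]}

```bash
mkdir -p pics
cat > h.py <<'E'
import numpy as np,cv2
from workcell import status,vision,workorder,env
def cam(n):
    c=vision.camera(n); c['K']=np.array([[c['fx'],0,c['cx']],[0,c['fy'],c['cy']],[0,0,1.]]); c['P']=np.array(c['pose']); c['d']=np.array(c['dist'],float); return c
def ray(c,uv,z):
    u=cv2.undistortPoints(np.array(uv,float).reshape(-1,1,2),c['K'],c['d']).reshape(-1,2)
    D=np.c_[u[:,0],-u[:,1],-np.ones(len(u))]@c['P'][:3,:3].T; o=c['P'][:3,3]
    return o+D*((z-o[2])/D[:,2])[:,None]
def proj(c,p):
    q=(np.array(p,float).reshape(-1,3)-c['P'][:3,3])@c['P'][:3,:3]; q=q*[1,-1,-1]
    return cv2.projectPoints(q,np.zeros(3),np.zeros(3),c['K'],c['d'])[0].reshape(-1,2)
def save(c,n,box=None,s=1):
    im=c['color'][:,:,::-1]
    if box: im=im[box[1]:box[3],box[0]:box[2]]
    cv2.imwrite('pics/'+n,cv2.resize(im,None,fx=s,fy=s,interpolation=cv2.INTER_CUBIC))
E
python3 - <<'E'
from h import *
a=cam('top');b=cam('scene')
save(a,'top0.png',None,1.5);save(b,'scene0.png',None,1.5)
print(a['P'].round(3),b['P'].round(3),a['fx'],b['fx'])
s=status.observe();print(s['tool_pos'],s['ee_rot'],s['time'],env.pinch_z)
E
```

```text
[[-0.011  0.996 -0.086  0.435]
 [-1.    -0.01   0.009 -0.044]
 [ 0.008  0.086  0.996  1.341]
 [ 0.     0.     0.     1.   ]] [[ 0.574 -0.621  0.534  1.033]
 [ 0.819  0.437 -0.372 -0.396]
 [-0.002  0.651  0.759  0.829]
 [ 0.     0.     0.     1.   ]] 462.95273961020064 408.0774770639762
[ 0.17786758 -0.49353031  0.23080409] [[ 9.40799108e-01  3.38964565e-01 -2.50713344e-04]
 [ 3.38964623e-01 -9.40798421e-01  1.14701358e-03]
 [ 1.52926242e-04 -1.16409231e-03 -9.99999311e-01]] 0.1 -0.0187
```

View pics/top0.png

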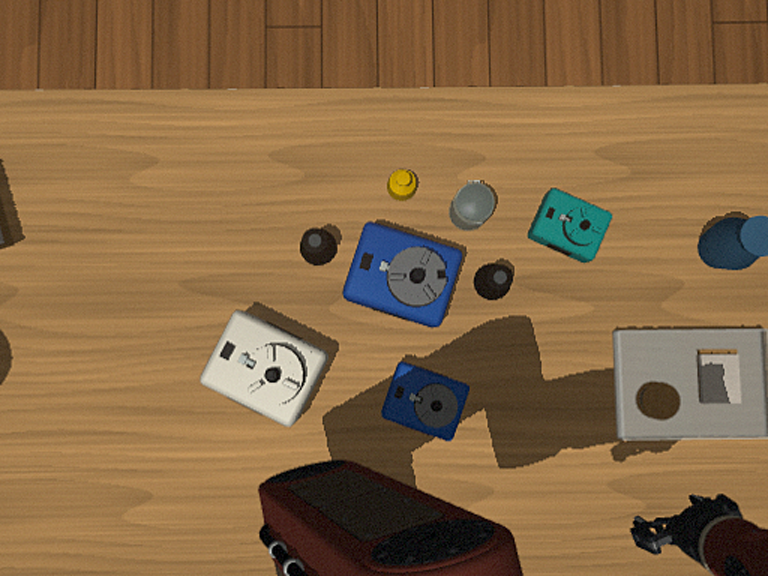

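View pics/scene0.png

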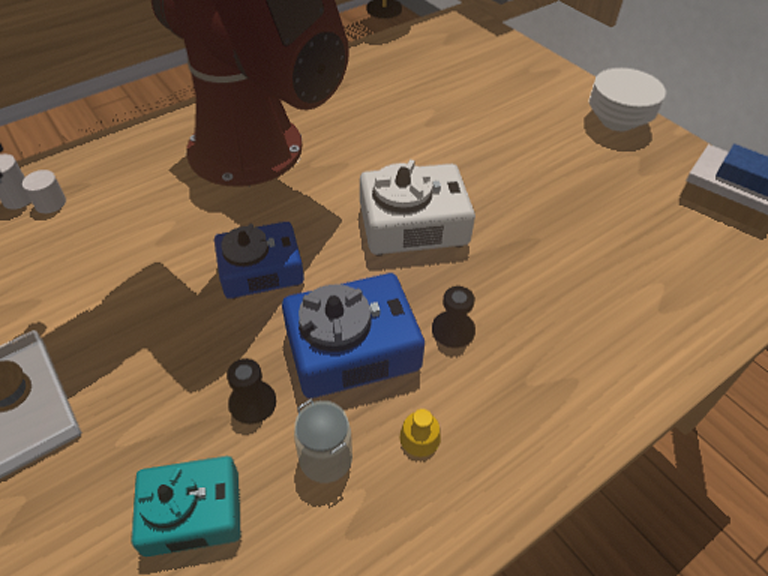

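Look-alikes in the 1.5x top view are the large blue pump (405,275), small blue (427,402), turquoise (572,225) and white (268,367). By the description it's the large blue one, so I'll check it in a close crop.

Run:
```python
from h import *
a=cam('top');b=cam('scene')
A=cv2.resize(a['color'][140:225,220:320],None,fx=5,fy=5,interpolation=cv2.INTER_CUBIC)
B=cv2.resize(b['color'][170:275,180:290],None,fx=3.5,fy=3.5,interpolation=cv2.INTER_CUBIC)
A=A[:,:400] if 0 else cv2.resize(A,(400,340)); B=cv2.resize(B,(356,340))
cv2.imwrite('pics/c1.png',np.hstack([A,B])[:,:,::-1])
# blue mask
hsv=cv2.cvtColor(a['color'],cv2.COLOR_RGB2HSV)
m=cv2.inRange(hsv,(105,120,40),(125,255,255))
cs,_=cv2.findContours(m,cv2.RETR_EXTERNAL,cv2.CHAIN_APPROX_NONE)
for c in cs:
    if cv2.contourArea(c)>800:
        r=cv2.minAreaRect(c);w=ray(a,cv2.boxPoints(r),.085);print(r,w.round(3).tolist(),w.mean(0))
for n,uv,z in [('col',(418/1.5,275/1.5),.115),('hA',(318/1.5,246/1.5),.05),('hB',(493/1.5,281/1.5),.05),('weight',(402/1.5,184/1.5),.04),('jar',(473/1.5,203/1.5),.09)]:
    print(n,ray(a,uv,z).round(3))
```

```text
((282.8999938964844, 267.29998779296875), (50.596439361572266, 39.84469223022461), 18.434947967529297) [[0.311, -0.056, 0.085], [0.411, -0.091, 0.085], [0.367, -0.219, 0.085], [0.267, -0.183, 0.085]] [ 0.33923156 -0.13728032  0.085     ]
((267.8291931152344, 182.94662475585938), (68.84187316894531, 54.882598876953125), 17.35402488708496) [[0.525, 0.012, 0.085], [0.668, -0.034, 0.085], [0.61, -0.213, 0.085], [0.467, -0.166, 0.085]] [ 0.56751076 -0.10004227  0.085     ]
col [[ 0.563 -0.128  0.115]]
hA [[0.626 0.055 0.05 ]]
hB [[ 0.557 -0.272  0.05 ]]
weight [[ 0.745 -0.105  0.04 ]]
jar [[ 0.697 -0.232  0.09 ]]
```

View pics/c1.png

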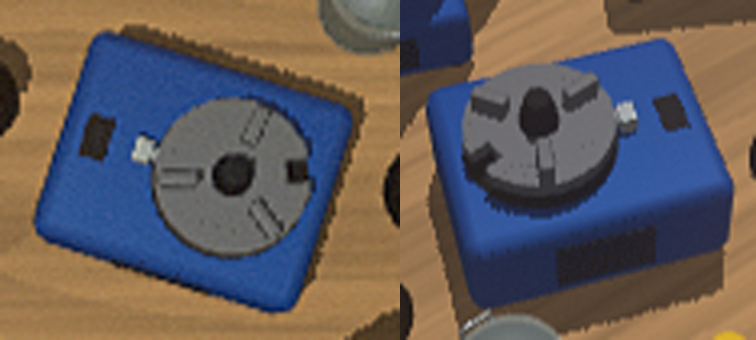

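The crop confirms the large blue pump (~188 × 150 mm, grey collar at top pixel (278,183)). The notch is at (294,183), opposite the pin post at (256,177). The nozzle in the crop stands at (233,174). Next I'll refine the axis while swinging the tool to yaw 90° and shutting the fingers.

Run:
```python
from h import *
a=cam('top');I=a['color'];hsv=cv2.cvtColor(I,cv2.COLOR_RGB2HSV)
m=np.zeros(I.shape[:2],np.uint8)
x0,y0,x1,y1=250,155,306,212
sub=hsv[y0:y1,x0:x1];m[y0:y1,x0:x1]=((sub[...,1]<80)&(sub[...,2]>60)&(sub[...,2]<170)).astype(np.uint8)*255
m=cv2.morphologyEx(m,cv2.MORPH_OPEN,np.ones((3,3)))
c=max(cv2.findContours(m,cv2.RETR_EXTERNAL,cv2.CHAIN_APPROX_NONE)[0],key=cv2.contourArea)
h=cv2.convexHull(c);e=cv2.fitEllipse(c);(cc,r)=cv2.minEnclosingCircle(h);print(e,cc,r,r*2*(1.341-.115)/a['fx'])
w=ray(a,[e[0],cc],.115);print(w)
# dark notch pixels
yy,xx=np.mgrid[y0:y1,x0:x1];d=np.hypot(xx-e[0][0],yy-e[0][1])
k=(sub[...,2]<60)&(d>12)&(d<19)
H=w[0]
n=ray(a,np.c_[xx[k],yy[k]],.109).mean(0);v=n-H;print('notch',k.sum(),n,np.degrees(np.arctan2(v[1],v[0])),np.hypot(*v[:2]))
for z,s in[(.104,(256.25,177.5))]:
    p=ray(a,s,z)[0];v=p-H;print('post',p,np.degrees(np.arctan2(v[1],v[0])),np.hypot(*v[:2]))
```

```text
((276.849609375, 183.7653350830078), (37.54353713989258, 38.791297912597656), 175.6669464111328) (277.3403625488281, 183.51878356933594) 20.409513473510742 0.10809770146124366
[[ 0.56153342 -0.12271117  0.115     ]
 [ 0.56217989 -0.12402885  0.115     ]]
notch 32 [ 0.56289087 -0.16342802  0.109     ] -88.09052512987529 0.0407394723121412
post [ 0.58016744 -0.0682721   0.104     ] 71.10436293734038 0.05753989288395429
```

Call:
send_rows --pt "1 0 0 0 0 0 -8.5" --pt "1 0 0 0 0 0 -8.5" --pt "1 0 0 0 0 0 -8.5" --pt "1 0 0 0 0 0 -8.5" --pt "1 0 0 0 0 0 -8.5" --pt "1 0 0 0 0 0 -8.5" --pt "1 0 0 0 0 0 -8.5" --pt "1 0 0 0 0 0 -8.5"

```text
time: 1.05
tool_pos: [0.1779, -0.4938, 0.2312]
ee_rot: [[0.032, 0.999, -0.0], [0.999, -0.032, 0.0], [0.0, -0.0, -1.0]]
ft_force: [0.1, 0.6, 0.2]
grip_width: -0.001
finger_force: 0.0
```

Hub ≈ (0.561, −0.124), pin direction ≈ 72°, notch ≈ −89°, so the collar needs about +161° counter-clockwise. I'll push the 210° rib from its clockwise side. That takes the finger to (0.521, −0.113).

Call:
send_rows --pt "1 0.0238 0.0214 0 0 0 -1.8" --pt "1 0.0238 0.0214 0 0 0 0" --pt "1 0.0238 0.0214 0 0 0 0" --pt "1 0.0238 0.0214 0 0 0 0" --pt "1 0.0238 0.0214 0 0 0 0" --pt "1 0.0238 0.0214 0 0 0 0" --pt "1 0.0238 0.0214 0 0 0 0" --pt "1 0.0238 0.0214 0 0 0 0"

```text
time: 1.85
tool_pos: [0.3519, -0.3043, 0.2313]
ee_rot: [[0.007, 1.0, 0.0], [1.0, -0.007, -0.0], [-0.0, 0.0, -1.0]]
ft_force: [0.4, -0.7, -0.7]
grip_width: 0.002
finger_force: 0.0
```

Call:
send_rows --pt "1 0.0238 0.0214 0 0 0 0" --pt "1 0.0238 0.0214 0 0 0 0" --pt "1 0.0238 0.0214 0 0 0 0" --pt "1 0.0238 0.0214 0 0 0 0" --pt "1 0.0238 0.0214 0 0 0 0" --pt "1 0.0238 0.0214 0 0 0 0" --pt "1 0.0238 0.0214 0 0 0 0" --pt "1 0.0238 0.0214 0 0 0 0"

```text
time: 2.65
tool_pos: [0.5244, -0.115, 0.2312]
ee_rot: [[0.007, 1.0, -0.0], [1.0, -0.007, 0.0], [0.0, -0.0, -1.0]]
ft_force: [0.6, -0.4, 0.2]
grip_width: 0.002
finger_force: 0.0
```

Call:
send_rows --pt "1 0.002 -0.005 0.012 0 0 0" --pt "1 0 0 0.015 0 0 0" --pt "1 0 0 0.015 0 0 0" --pt "1 0 0 0.015 0 0 0" --pt "1 0 0 0.014 0 0 0" --pt "1 0 0 0.01 0 0 0" --pt "1 0 0 0 0 0 0" --pt "1 0 0 0 0 0 0"

```text
time: 3.45
tool_pos: [0.5187, -0.1142, 0.1506]
ee_rot: [[0.007, 1.0, 0.0], [1.0, -0.007, 0.0], [0.0, 0.0, -1.0]]
ft_force: [0.6, 0.3, 0.2]
grip_width: 0.002
finger_force: 0.0
```

Run:
```python
from h import *
b=cam('scene');p=status.observe()['tool_pos'];print(p)
print(proj(b,[p,[.561,-.124,.142]]))
A=b['color'];save(b,'s2.png',(160,110,320,290),3)
```

```text
[ 0.51904003 -0.11427542  0.15088481]
[[216.67049497 183.14062945]
 [223.56686999 199.96869797]]
```

View pics/s2.png

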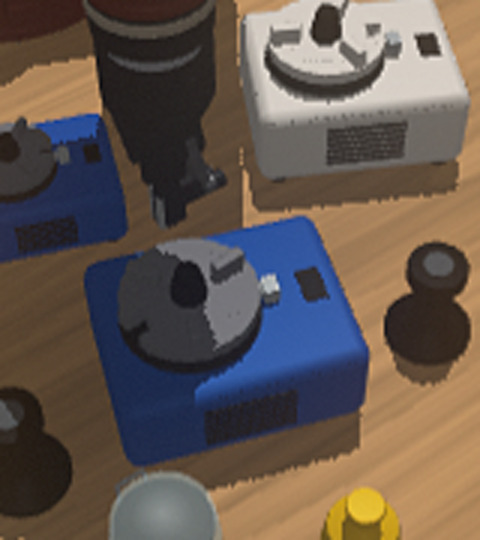

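Axis and fingertip match the calibration: nozzle tip at (223,200), fingertip at (216,184). The fingertip is clear of the ribs, so I'll lower it to 0.122 and start the arc.

Call:
send_rows --pt "1 0 0 0.01 0 0 0" --pt "1 0 0 0.01 0 0 0" --pt "1 0 0 0.006 0 0 0" --pt "1 0 0 0.0025 0 0 0" --pt "1 0 0 0 0 0 0" --pt "1 -0.0062 0.0012 0 0 0 0" --pt "1 -0.0072 0 0 0 0 0" --pt "1 -0.007 0.0012 0 0 0 0"

```text
time: 4.3
tool_pos: [0.5211, -0.1352, 0.1221]
ee_rot: [[0.007, 1.0, 0.0], [1.0, -0.007, 0.0], [0.0, 0.0, -1.0]]
ft_force: [-0.3, 1.8, -0.4]
grip_width: 0.002
finger_force: 0.6
```

Call:
send_rows --pt "1 -0.0067 0.0024 0 0 0 0" --pt "1 -0.0062 0.0036 0 0 0 0" --pt "1 -0.0055 0.0046 0 0 0 0" --pt "1 -0.0046 0.0055 0 0 0 0" --pt "1 -0.0036 0.0062 0 0 0 0" --pt "1 -0.0024 0.0067 0 0 0 0" --pt "1 -0.0012 0.007 0 0 0 0" --pt "1 0 0.0072 0 0 0 0"

```text
time: 5.1
tool_pos: [0.5641, -0.1649, 0.1216]
ee_rot: [[0.007, 1.0, -0.001], [1.0, -0.007, 0.0], [0.0, -0.001, -1.0]]
ft_force: [-2.1, 1.1, 1.9]
grip_width: -0.0
finger_force: 2.2
```

Call:
send_rows --pt "1 0.0012 0.007 0 0 0 0" --pt "1 0.0024 0.0067 0 0 0 0" --pt "1 0.0036 0.0062 0 0 0 0" --pt "1 0.0046 0.0055 0 0 0 0" --pt "1 0.0055 0.0046 0 0 0 0" --pt "1 0.0062 0.0036 0 0 0 0" --pt "1 0 0 0 0 0 0" --pt "1 0 0 0 0 0 0"

```text
time: 5.9
tool_pos: [0.5979, -0.1414, 0.1219]
ee_rot: [[0.006, 1.0, 0.0], [1.0, -0.006, 0.0], [0.0, 0.0, -1.0]]
ft_force: [0.9, -0.4, 0.5]
grip_width: -0.004
finger_force: 0.0
```

Run:
```python
from h import *
b=cam('scene');a=cam('top');p=status.observe()['tool_pos'];print(p)
A=cv2.resize(a['color'][145:225,230:320],(400,356),interpolation=2);B=cv2.resize(b['color'][170:270,180:290],(392,356),interpolation=2)
cv2.imwrite('pics/c3.png',np.hstack([A,B])[:,:,::-1])
```

```text
[ 0.59763356 -0.14173389  0.12188146]
```

View pics/c3.png

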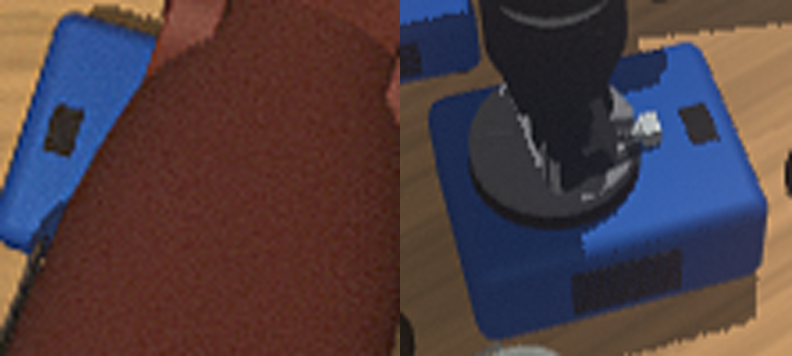

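Both crops are mostly hidden: the arm covers the collar in the top view, and in the scene view the slot is near the pin at about (625,150). I'll back off, lift, and shift toward −x for a clear look.

Call:
send_rows --pt "1 -0.004 0 0 0 0 0" --pt "1 0 0 -0.02 0 0 0" --pt "1 0 0 -0.03 0 0 0" --pt "1 0 -0.03 -0.03 0 0 0" --pt "1 0 -0.04 0 0 0 0" --pt "1 0 -0.04 0 0 0 0" --pt "1 0 -0.04 0 0 0 0" --pt "1 0 0 0 0 0 0"

```text
time: 6.8
tool_pos: [0.4428, -0.144, 0.2017]
ee_rot: [[0.008, 1.0, -0.003], [1.0, -0.008, 0.001], [0.001, -0.003, -1.0]]
ft_force: [-1.4, 0.3, -0.3]
grip_width: 0.002
finger_force: 0.0
```

Run:
```python
from h import *
b=cam('scene');p=status.observe()['tool_pos'];print(p)
c=np.array([.561,-.124])
def at(an,r,z): return [c[0]+r*np.cos(np.radians(an)),c[1]+r*np.sin(np.radians(an)),z]
print(proj(b,[at(72,46,.102) if 0 else at(72,.046,.102),at(72,.046,.115),at(12,.036,.129)]).round(1))
x0,y0=190,175
save(b,'s4.png',(x0,y0,x0+75,y0+60),10)
```

```text
[ 0.44563197 -0.14483358  0.20218946]
[[244.2 206.3]
 [244.2 202.7]
 [235.8 212.8]]
```

View pics/s4.png

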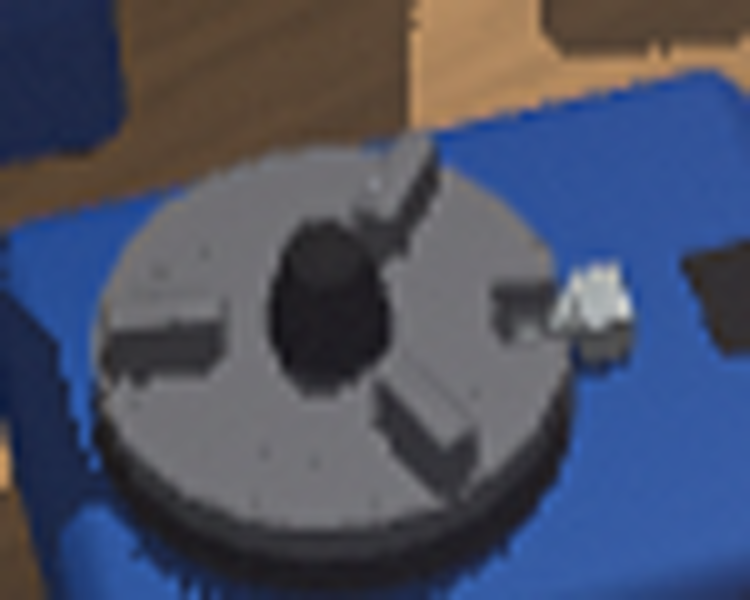

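Run:
```python
from h import *
b=cam('scene');c=np.array([.561,-.124,0])
def f(n,q,z):
    q=np.array(q,float)/10+[190-.45,175-.45]
    w=ray(b,q,z)-c;print(n,np.c_[np.degrees(np.arctan2(w[:,1],w[:,0])),np.hypot(w[:,0],w[:,1])*1e3].round(1).tolist())
f('nearrib in/out',[(395,374),(462,432)],.129)
f('leftrib',[(112,316),(222,306)],.129)
f('farrib',[(372,195),(420,140)],.129)
f('notch',[(490,283),(550,280),(490,338),(565,345)],.115)
f('pin',[(515,325),(600,285)],.102)
f('post',[(598,285)],.104)
for n,an,z,r in [('nozzle',0,.142,0)]: print(proj(b,c+[0,0,z]))
```

```text
nearrib in/out [[-6.9, 25.3], [0.1, 45.9]]
leftrib [[-117.4, 50.0], [-116.4, 26.3]]
farrib [[133.3, 27.5], [124.7, 45.5]]
notch [[77.5, 34.2], [72.2, 47.0], [51.1, 31.8], [50.1, 48.3]]
pin [[72.0, 38.7], [76.9, 60.5]]
post [[75.7, 59.4]]
[[223.56686999 199.96869797]]
```

The slot sits just short of the pin: from ribs and slot edges the notch is at ≈63–65°, against the pin at 72°, so it needs about 8° more counter-clockwise. I'll go back behind the same rib.

Call:
send_rows --pt "1 -0.002 0.04 0 0 0 0" --pt "1 -0.001 0.04 0 0 0 0" --pt "1 0 0.04 0 0 0 0" --pt "1 0 0.03 0 0 0 0" --pt "1 0 0 0.03 0 0 0" --pt "1 0 0 0.03 0 0 0" --pt "1 0 0 0.02 0 0 0" --pt "1 0 0 0 0 0 0"

```text
time: 7.7
tool_pos: [0.5967, -0.1481, 0.1185]
ee_rot: [[0.006, 1.0, -0.004], [1.0, -0.006, 0.002], [0.002, -0.004, -1.0]]
ft_force: [-0.7, -0.0, -0.2]
grip_width: 0.002
finger_force: 0.0
```

Call:
send_rows --pt "1 0.003 0.001 0 0 0 0" --pt "1 0.003 0.001 0 0 0 0" --pt "1 0.003 0.001 0 0 0 0" --pt "1 0.003 0.0005 0 0 0 0" --pt "1 0 0 0 0 0 0" --pt "1 0 0 0 0 0 0" --pt "1 0 0 0 0 0 0" --pt "1 0 0 0 0 0 0"

```text
time: 8.5
tool_pos: [0.6011, -0.1368, 0.1218]
ee_rot: [[0.007, 1.0, -0.0], [1.0, -0.007, 0.0], [0.0, -0.0, -1.0]]
ft_force: [-0.9, 0.1, -0.2]
grip_width: 0.002
finger_force: 0.0
```

Call:
send_rows --pt "1 -0.004 0 0 0 0 0" --pt "1 0 0 0.003 0 0 0" --pt "1 0 0 0.002 0 0 0" --pt "1 0 0 0.002 0 0 0" --pt "1 0 0 0.002 0 0 0" --pt "1 0 0 0.001 0 0 0" --pt "1 0 0 0 0 0 0" --pt "1 0 0 0 0 0 0"

```text
time: 9.3
tool_pos: [0.6012, -0.1408, 0.1118]
ee_rot: [[0.007, 1.0, -0.0], [1.0, -0.007, -0.0], [-0.0, -0.0, -1.0]]
ft_force: [-1.0, 0.6, 0.8]
grip_width: -0.003
finger_force: 0.4
```

Already 3 mm below the start height with little force, so the notch is over the pin. Keep pressing.

Call:
send_rows --pt "1 0 0 0.002 0 0 0" --pt "1 0 0 0.002 0 0 0" --pt "1 0 0 0.002 0 0 0" --pt "1 0 0 0.001 0 0 0" --pt "1 0 0 0.001 0 0 0" --pt "1 0 0 0.0005 0 0 0" --pt "1 0 0 0 0 0 0" --pt "1 0 0 0 0 0 0"

```text
time: 10.1
tool_pos: [0.6013, -0.1408, 0.1036]
ee_rot: [[0.007, 1.0, 0.0], [1.0, -0.007, -0.0], [-0.0, 0.0, -1.0]]
ft_force: [-0.4, 0.5, 5.3]
grip_width: -0.002
finger_force: 2.5
```

Call:
send_rows --pt "1 0 0 0.0007 0 0 0" --pt "1 0 0 0.0007 0 0 0" --pt "1 0 0 0.0006 0 0 0" --pt "1 0 0 0 0 0 0" --pt "1 0 0 0 0 0 0" --pt "1 0 0 0 0 0 0" --pt "1 0 0 0 0 0 0" --pt "1 0 0 0 0 0 0"

```text
time: 10.9
tool_pos: [0.6015, -0.1409, 0.1028]
ee_rot: [[0.007, 1.0, 0.001], [1.0, -0.007, -0.001], [-0.001, 0.001, -1.0]]
ft_force: [-3.0, 0.6, 14.8]
grip_width: -0.002
finger_force: 7.4
```

Stopped firmly at 14.8 N at home height. Straight up and away, then a check.

Call:
send_rows --pt "1 0 0 -0.01 0 0 0" --pt "1 0 0 -0.03 0 0 0" --pt "1 0 0 -0.03 0 0 0" --pt "1 0 -0.03 -0.03 0 0 0" --pt "1 0 -0.04 0 0 0 0" --pt "1 0 -0.04 0 0 0 0" --pt "1 0 -0.04 0 0 0 0" --pt "1 0 0 0 0 0 0"

```text
time: 11.7
tool_pos: [0.4463, -0.1386, 0.2011]
ee_rot: [[0.008, 1.0, -0.004], [1.0, -0.008, 0.001], [0.001, -0.004, -1.0]]
ft_force: [-0.4, 0.3, 0.3]
grip_width: 0.001
finger_force: 0.0
```

Run:
```python
from h import *
b=cam('scene');print(status.observe()['tool_pos'])
save(b,'s5.png',(150,165,310,285),5)
```

```text
[ 0.44921653 -0.13939088  0.20159256]
```

View pics/s5.png

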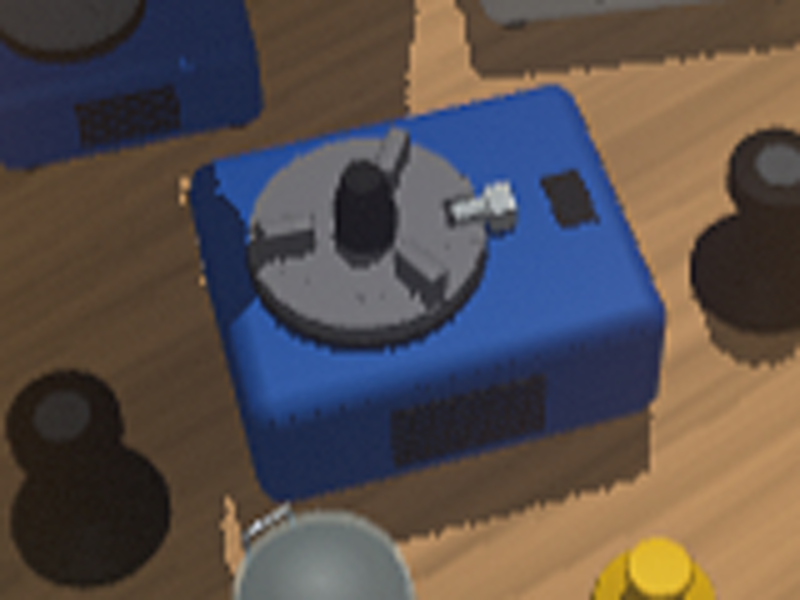

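The collar is down with the pin lying in its notch at (470,208), and the holders, jar and weight look undisturbed.

```bash
python3 -c "
from workcell import workorder;print(workorder.job_done())"
```

```text
the job is handed in; nothing more can be done
None
```

The collar's notch is over the pin and the collar is pressed fully home; the hand is clear, the holders, jar and weight look undisturbed in the last picture, and the job is handed in (no verdict was returned).

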